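Idle the ball shaker and present the ball dish to the reader

TASK

Set the shaker's red-headed speed lever to idle, standing upright at the green mark, and only then lift the blue ball dish by its black handle off the shaker. Once it is clear in the air, turn it roughly a quarter turn so that its orange pointer aims at the yellow reader post (which may stand on the left or the right), keeping the dish level and the steel ball loose in its centre, untouched. Finish while holding the dish still, at least 8 cm above the shaker's pad, with the lever left at idle and everything else left where it was.

Things in the scene. Friction and masses are not known exactly. Their poses are not given: they have to be found in the camera images.
- shaker: bench shaker, grey box fixed to the bench, 240 (its x) x 360 (its y) x 56 mm high, with a round black rubber pad 136 mm across whose top is 60 mm above the bench; pad centre at x +20, y -70 mm from the origin. Origin: centre of the underside. x points away from the robot, y to its left, when its yaw is 0. Two dark bearing cheeks carry the lever at x 0, y +120 mm; they rise to 96 mm above the bench.
- lever (a joint): angle of the speed lever about its level hinge (parallel to the shaker's y), rad: 0 = upright = idle, in line with the broad green mark; negative = leaning to the shaker's -x (towards the robot), positive = leaning to +x. Stops at -0.9 and 0.9. It starts leaning towards the robot, and friction (0.2 N m, about 2.5 N at the head) keeps it where it is left.
- lever_pivot (a point): point on the lever's hinge axis, midway between the cheeks, 84 mm above the bench; axes as the shaker's.
- lever_head (a point): centre of the lever's red head: a short cylinder 20 mm across and 24 mm long, lying along the hinge axis (the shaker's y), 85 mm from the pivot on a steel rod 10 mm thick. It can be pinched across its 24 mm length (fingers closing along the shaker's y) or pushed.
- dish_grip (a point): centre of the dish's upright black handle, a plate 40 mm long (along the dish's x), 12 mm thick (along its y), 42 mm high, its top 17 mm above this point; pinch its 12 mm thickness from above. Axes are the dish's: x points from the handle through the dish centre to the orange pointer, z up. The dish with its ball weighs about 0.23 kg, and hangs out to one side of the handle.
- dish_mid (a point): centre of the dish, at the lowest point of its hollow, 8 mm above its underside; 82 mm along the dish's x from dish_grip and 32 mm lower. The loose blue dish is 127 mm across and 26 mm high at the rim; its hollow is a shallow cone of 10 degrees; the handle reaches 102 mm from the centre on the -x side, the orange pointer (34 mm wide, tapering) 90 mm on the +x side. Stands on the shaker's pad at the start (this point is then 68 mm above the bench). Axes are the dish's.
- ball_center (a point): centre of the loose steel ball, 28 mm across, that lies in the hollow of the dish; centred, it is 14 mm above dish_mid.
- reader: omnidirectional reader post, yellow cylinder 80 mm across and 184 mm high with a black and red band, on a black foot 110 mm across; fixed, left or right of the shaker. Origin: centre of the underside.
- printer: grey label printer, 130 x 110 x 128 mm, fixed, on the other side from the reader. Origin: centre of the underside.
- bearing_c (a point): loose steel bearing ring, 52 mm across, 15 mm high, lying on top of the shaker behind the lever; its centre.
- collar_c (a point): loose brass collar, 44 mm across, 20 mm high, on the bench near the robot; its centre.
- screwdriver: loose screwdriver lying on the bench near the robot.
- jar: loose jar, 64 mm across, 90 mm high, at the back of the bench. Origin: centre of the underside.
- bin: loose blue open bin, 120 x 100 x 70 mm, at the back of the bench. Origin: centre of the underside.
- carton: loose cardboard carton, 80 x 120 x 70 mm, at the back of the bench. Origin: centre of the underside.
- ball: the same loose steel ball as ball_center (its origin turns as it rolls: use the centre).
- dish: the dish itself: origin at the centre of its underside, 8 mm below dish_mid.

How it is judged:
By the outcome, as a careful person would: the job done as asked, in the order asked, and still so for the second after the job is handed in, while the arm keeps its last pose, push and grip.
It also fails if it takes over 56 s, if anything falls off the work surface, if the arm or the gripper's body presses on something with over 40 N, if the wrist force passes 120 N, or if a joint passes its speed limit or range.

ROBOT

A 7-joint arm with a two-finger parallel gripper is mounted at the origin on the work surface. World frame = base frame: x ahead of the robot, y to its left, z up, the work surface at z = 0. Lengths are in m, angles in rad, forces in N, time in s.
With the tool pointing down it reaches from about 0.4 to 0.925 m from the base axis. Payload 5.6 kg.
Tool frame: the origin (TCP) lies at the very end of the fingers, on their centre line; the grasp point (between the pads) lies 19 mm behind it; z points along the fingers, y is the line along which they close (so a half turn about z gives the same grasp; the last joint's range is limited). The gripper opens to 85 mm and grips with 20 to 120 N. Pads are 22 mm wide; open, the fingers measure 114 mm over their backs; the gripper's body (76 mm by 85 mm) begins 54 mm behind the grasp point. The pads swing forward as they close: fully open they stand 13 mm farther back than shut.
Start: joints at [1.232, 0.468, -0.012, 1.603, 0.006, 1.071, -0.056], TCP at [0.189, -0.622, 0.231] pointing down, gripper open.
Joint ranges: [-2.53, 2.53], [-0.31, 2.02], [-1.57, 1.55], [0.28, 2.44], [-1.29, 4.43], [0.15, 1.84], [-2.92, 2.92]. Speed limits (rad/s): [2.57, 2.57, 3.14, 3.14, 3.14, 3.14, 3.14].

INTERFACE

Orientations are given as a unit quaternion [w, x, y, z].
In Python, from cell import robot, viewer gives the robot as it stands.
- The arm moves only by the tool servo_tool, never from a script. Its argument "plan" is a list of rows, each a list of 6 numbers: the shift along the tool's x, y, z normalised to -1 to 1, where 1 is 20 mm, then the turn, a rotation vector about the tool's x, y, z normalised to -1 to 1, where 1 is 0.12 rad. A call has 1 to 12 rows; each row shifts and turns the commanded pose from where the row before left it, along the tool's axes as they then stand; what a row does not reach is not made up. A row lasts 1/10 s, in which the tool goes at most 50 mm and 8.59 degrees, less where a joint would pass 70% of its speed; a pose out of reach is approached as far as the arm can. A call with a number of a shift or a turn outside -1 to 1 is refused whole. A call with a gripper value outside its range is refused whole. "jaw" is the opening, from -1 (shut) to 1 (fully open), set as the call begins (left out, the last holds). The fingers move at their own pace and stop on an object; "grip_force" is the grip in N (left out, the last holds). Time passes only in rows, so rows that do not move let the fingers close. It gives the time, the measured TCP pose, the force, the opening and the grip force at its end, in the units of the state.
- robot.observe(): the state, without advancing time (a new reading comes with each control period).
- viewer.read_camera(name): name is "side" or "top" or "wrist"; returns (picture, depth): 420x560x3 uint8, blue, green, red; 420x560 float32, m along the optical axis (not along the pixel's ray), 0 where there is no reading.
- viewer.get_calibration(name): a dict with "fx", "fy", "cx", "cy" (pixels), "R" (3x3) and "t" (3): a world point X has camera coordinates R X + t. Camera axes: x right, y down, z forward; pixel columns grow to the right and rows downward; lengths in m; the calibration is good to about 2 mm. A picture is of the moment at which its call begins: read the wrist's pose just before it. get_calibration takes no time and is no camera call; for the wrist camera it gives the pose at the moment of the call.
- robot.sign_off(): hands the job in; it is judged then, once.
The state is a dict: "time": time; "joints": joint angles; "qvel": joint speeds; "effort": joint torques, N m; "tcp_pos": TCP position; "ee_rot": TCP orientation; "force": force on the tool from outside, world axes, zero at the start; "ft_torque": the same for the moment, N m; "finger_gap": finger opening in m; "gripper_force": force on a finger pad.
Only numpy, scipy, OpenCV 4.12 (cv2) and the standard library are available. Lean on these libraries where they do the work, as an engineer would, in place of code of your own. Each camera call takes 0.05 s, during which the arm holds its last target. There are 200 camera calls.

## Working session

There is one attempt and no reset: what is moved stays moved. The work goes in short steps, Python scripts to look and compute and a tool call to move; the robot and the scene stay as the last step left them, time stands still between calls to the robot, and variables do not carry over. Pictures are saved under pics/ and viewed, at most 10 in all, crops included, and the job is handed in when it is done.

Besides the shell and the picture viewer there is one more tool, called after "Request:" as name(argument=value, ...), one argument or row to a line, values as JSON. servo_tool: Moves the arm, as the interface text tells. Its arguments: {"type":"object","properties":{"plan":{"type":"array"},"jaw":{"type":"number"},"grip_force":{"type":"number"}},"required":["plan"]}

```bash
mkdir -p pics; cat > h.py <<'E'
import numpy as np, cv2
from cell import robot, viewer
def grab(n):
    c=viewer.get_calibration(n); p,d=viewer.read_camera(n); return p,d,c
def world(u,v,z,c):
    R=np.array(c["R"]);t=np.array(c["t"])
    return R.T@(z*np.array([(u-c["cx"])/c["fx"],(v-c["cy"])/c["fy"],1])-t)
def wplane(u,v,h,c):
    R=np.array(c["R"]);t=np.array(c["t"]);o=-R.T@t
    d=R.T@np.array([(u-c["cx"])/c["fx"],(v-c["cy"])/c["fy"],1]); return o+d*(h-o[2])/d[2]
E
python3 - <<'E'
from h import *
for n in("top","side"):
    p,d,c=grab(n); cv2.imwrite(f"pics/{n}1.png",p); np.save(f"{n}1.npy",d); np.savez(f"{n}1c.npz",**c)
    print(n,c)
s=robot.observe(); print(s["time"],s["tcp_pos"],s["ee_rot"],s["finger_gap"])
E
```

```text
top {'fx': 385.64517008669117, 'fy': 385.64517008669117, 'cx': 279.78447580595616, 'cy': 209.59861989466572, 'R': array([[-0.01141218, -0.99990736,  0.00741862],
       [-0.98380322,  0.00990049, -0.17897825],
       [ 0.17888822, -0.00934099, -0.98382506]]), 't': array([0.0017201 , 0.54797532, 1.04645535])}
side {'fx': 380.0387822007934, 'fy': 380.0387822007934, 'cx': 278.6618602160995, 'cy': 201.86300286531974, 'R': array([[-0.93608491, -0.3516131 ,  0.01064279],
       [-0.25281609,  0.65140866, -0.71536758],
       [ 0.24459981, -0.67233547, -0.69866727]]), 't': array([0.50422386, 0.22228718, 0.84081901])}
0.1 [ 0.18928078 -0.62129445  0.23042326] [-7.83355323e-04  9.89085205e-01  1.47342491e-01 -1.82578658e-04] 0.0855657033360474
```

View pics/top1.png

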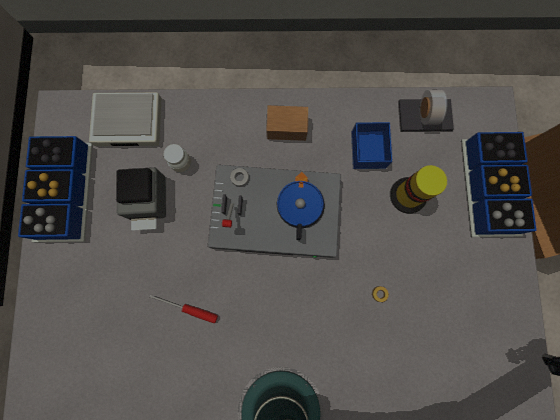

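View pics/side1.png

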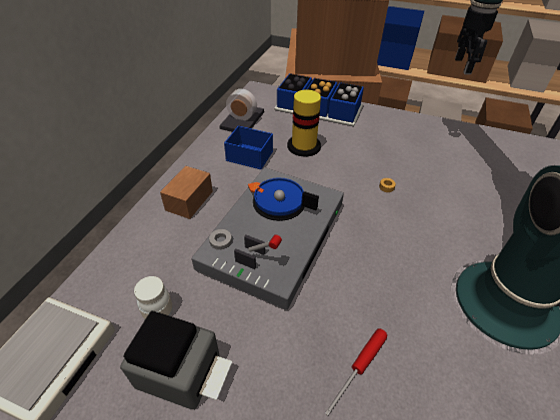

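The reader (425,185 in the top view) is on the right. The shaker spans about (208–341, 166–257), the red head is at (227,223), the handle at (299,232) and the pointer at (302,178). I'll enlarge the shaker.

```bash
python3 - <<'E'
import cv2
p=cv2.imread("pics/top1.png")[155:265,200:350]
cv2.imwrite("pics/top1z.png",cv2.resize(p,None,fx=5,fy=5,interpolation=cv2.INTER_CUBIC))
E
```

```text
(no output)
```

View pics/top1z.png

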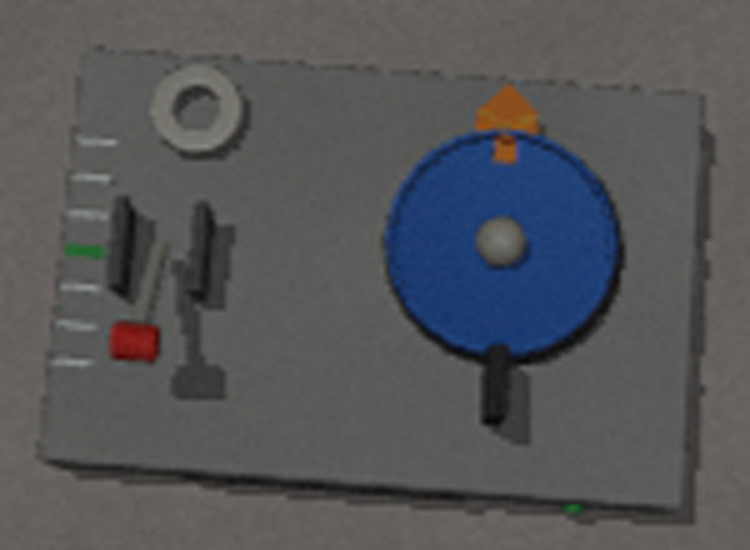

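```bash
python3 - <<'E'
from h import *
c=dict(np.load("top1c.npz")); d=np.load("top1.npy")
f=lambda x,y,h: wplane(199.6+x/5,154.6+y/5,h,c)
C=[f(*q,.056) for q in((93,47),(703,92),(690,510),(38,460))]
for q in C: print("corner",q)
print(np.mean(C,0), [np.linalg.norm(C[i]-C[i-1]) for i in range(4)])
for a,b in((0,1),(3,2)):
    v=C[a]-C[b]; print("yaw",np.arctan2(-v[0],v[1]))
for a,b in((0,3),(1,2)):
    v=C[a]-C[b]; print("yaw",np.arctan2(v[1],v[0]))
for n,x,y,h in(("ball",502,241,.085),("handle",497,385,.117),("ptip",508,83,.075),("head",135,342,.14),("green",85,251,.056),("cheekL",121,247,.096),("cheekR",202,252,.096)):
    u,v=199.6+x/5,154.6+y/5
    print(n,f(x,y,h),"depth:",world(u,v,d[round(v),round(u)],c))
print("reader top",wplane(431,181,.184,c), world(431,181,d[181,431],c))
cs=dict(np.load("side1c.npz")); ds=np.load("side1.npy")
for n,u,v in(("head",275,241),("handle",311,201),("ball",280,196),("readertop",307,98)):
    print("side",n,world(u,v,ds[v,u],cs))
E
```

```text
corner [0.68216071 0.17190991 0.056     ]
corner [ 0.65205094 -0.1791657   0.056     ]
corner [ 0.41301886 -0.16252103  0.056     ]
corner [0.44454574 0.19828946 0.056     ]
[0.54794406 0.00712816 0.056     ] [np.float64(0.23907479592336875), np.float64(0.3523644173333783), np.float64(0.23961089598278656), np.float64(0.3621852463616588)]
yaw -0.08555498390929431
yaw -0.087156568311515
yaw -0.11056526202239461
yaw -0.06952138366215381
ball [ 0.55998998 -0.05979762  0.085     ] depth: [ 0.55735652 -0.05896396  0.09819577]
handle [ 0.47619514 -0.05352699  0.117     ] depth: [ 0.4764101  -0.05363007  0.11525191]
ptip [ 0.65301917 -0.06571703  0.075     ] depth: [ 0.65857979 -0.06704278  0.05556094]
head [0.49768235 0.13451824 0.14      ] depth: [0.49576005 0.13282427 0.15302432]
green [0.56235436 0.17437487 0.056     ] depth: [0.56262223 0.17458911 0.05463594]
cheekL [0.556524   0.14854997 0.096     ] depth: [0.55672116 0.14868726 0.09500593]
cheekR [0.55331023 0.10445044 0.096     ] depth: [0.55342508 0.10450655 0.09541169]
reader top [ 0.59314251 -0.38608396  0.184     ] [ 0.59316387 -0.38611869  0.18391643]
side head [0.49593408 0.13922314 0.15255514]
side handle [ 0.47396709 -0.04605082  0.10419871]
side ball [ 0.55488111 -0.04998502  0.08955165]
side readertop [ 0.59321222 -0.37506134  0.1835563 ]
```

Reader is at about (0.593,-0.384). The lever pivot is at (0.558,0.127), with the lever at about -0.8 rad and its head at (0.497,0.132,0.143). The dish sits at (0.56,-0.06) with a yaw of about -0.08. Next I'll move above the lever.

Request:
servo_tool(
  plan=[
    [0.97, -0.515, -0.2, 0, 0, 0],
    [0.97, -0.515, -0.2, 0, 0, 0],
    [0.97, -0.515, -0.2, 0, 0, 0],
    [0.97, -0.515, -0.2, 0, 0, 0],
    [0.97, -0.515, -0.2, 0, 0, 0],
    [0.97, -0.515, -0.2, 0, 0, 0],
    [0.97, -0.515, -0.2, 0, 0, 0],
    [0.97, -0.515, -0.2, 0, 0, 0],
    [0.97, -0.515, -0.2, 0, 0, 0],
    [0.97, -0.515, -0.2, 0, 0, 0],
  ],
  jaw=1,
  grip_force=30,
)

```text
time: 1.1
tcp_pos: [0.3454, -0.4658, 0.271]
ee_rot: [-0.0, 0.989, 0.147, -0.0]
force: [-0.0, -0.5, 1.2]
finger_gap: 0.0852
gripper_force: 0.0
```

Request:
servo_tool(
  plan=[
    [0.97, -0.515, -0.2, 0, 0, 0],
    [0.97, -0.515, -0.2, 0, 0, 0],
    [0.97, -0.515, -0.2, 0, 0, 0],
    [0.97, -0.515, -0.2, 0, 0, 0],
    [0.97, -0.515, -0.2, 0, 0, 0],
    [0.97, -0.515, -0.2, 0, 0, 0],
    [0.97, -0.515, -0.2, 0, 0, 0],
    [0.97, -0.515, -0.2, 0, 0, 0],
    [0.97, -0.515, -0.2, 0, 0, 0],
    [0.97, -0.515, -0.2, 0, 0, 0],
  ],
)

```text
time: 2.1
tcp_pos: [0.5009, -0.3109, 0.311]
ee_rot: [-0.0, 0.989, 0.147, -0.0]
force: [0.1, -0.6, 0.3]
finger_gap: 0.0853
gripper_force: 0.0
```

Request:
servo_tool(
  plan=[
    [0.29, -0.96, 0, 0, 0, 0],
    [0.29, -0.96, 0, 0, 0, 0],
    [0.29, -0.96, 0, 0, 0, 0],
    [0.29, -0.96, 0, 0, 0, 0],
    [0.29, -0.96, 0, 0, 0, 0],
    [0.29, -0.96, 0, 0, 0, 0],
    [0.29, -0.96, 0, 0, 0, 0],
    [0.29, -0.96, 0, 0, 0, 0],
    [0.29, -0.96, 0, 0, 0, 0],
    [0.29, -0.96, 0, 0, 0, 0],
    [0.29, -0.96, 0, 0, 0, 0],
  ],
)

```text
time: 3.2
tcp_pos: [0.4997, -0.0902, 0.3109]
ee_rot: [-0.0, 0.989, 0.147, -0.0]
force: [0.5, -0.1, -0.4]
finger_gap: 0.0854
gripper_force: 0.0
```

Request:
servo_tool(
  plan=[
    [0.29, -0.96, 0, 0, 0, 0],
    [0.29, -0.96, 0, 0, 0, 0],
    [0.29, -0.96, 0, 0, 0, 0],
    [0.29, -0.96, 0, 0, 0, 0],
    [0.29, -0.96, 0, 0, 0, 0],
    [0.29, -0.96, 0, 0, 0, 0],
    [0.29, -0.96, 0, 0, 0, 0],
    [0.29, -0.96, 0, 0, 0, 0],
    [0.29, -0.96, 0, 0, 0, 0],
    [0.29, -0.96, 0, 0, 0, 0],
    [0.29, -0.96, 0, 0, 0, 0],
  ],
)

```text
time: 4.3
tcp_pos: [0.4992, 0.1303, 0.3109]
ee_rot: [0.0, 0.989, 0.147, -0.0]
force: [0.5, 0.4, -1.0]
finger_gap: 0.0852
gripper_force: 0.0
```

Request:
servo_tool(
  plan=[
    [0, 0, 0, 0, 0, -1],
    [0, 0, 0, 0, 0, -1],
    [0, 0, 0, 0, 0, -1],
    [0, 0, 0, 0, 0, -1],
    [0, 0, 0, 0, 0, -1],
    [0, 0, 0, 0, 0, -1],
    [0, 0, 0, 0, 0, -1],
    [0, 0, 0, 0, 0, -1],
    [0, 0, 0, 0, 0, -1],
    [0, 0, 0, 0, 0, -1],
    [0, 0, 0, 0, 0, -1],
    [0, 0, 0, 0, 0, -1],
  ],
)

```text
time: 5.5
tcp_pos: [0.4992, 0.1295, 0.3109]
ee_rot: [-0.0, 0.645, 0.765, -0.0]
force: [-0.3, 1.0, 0.0]
finger_gap: 0.0856
gripper_force: 0.0
```

Request:
servo_tool(
  plan=[
    [0, 0, 0, 0, 0, -1],
    [0, 0, 0, 0, 0, -1],
    [0, 0, 0, 0, 0, -1],
    [0, 0, 0, 0, 0, -1],
    [0, 0, 0, 0, 0, -1],
    [0, 0, 0, 0, 0, -1],
    [0, 0, 0, 0, 0, -1],
    [0, 0, 0, 0, 0, -1],
    [0, 0, 0, 0, 0, -1],
    [0, 0, 0, 0, 0, -1],
    [0, 0, 0, 0, 0, -1],
    [0, 0, 0, 0, 0, 0],
  ],
)

```text
time: 6.7
tcp_pos: [0.4993, 0.1294, 0.3109]
ee_rot: [-0.0, 0.043, 0.999, 0.0]
force: [-0.5, 0.5, -0.8]
finger_gap: 0.0852
gripper_force: 0.0
```

```bash
python3 - <<'E'
from h import *
p,d,c=grab("wrist"); cv2.imwrite("pics/w1.png",p); np.save("w1.npy",d); np.savez("w1c.npz",**c)
R=np.array(c["R"]);print(-R.T@c["t"],R[2], robot.observe()["joints"])
E
```

```text
[0.42293855 0.13451692 0.45297826] [ 0.29490552 -0.0254132  -0.95518841] [ 0.44466826  0.2907138  -0.90738267  1.78977694  0.24620127  1.18123513
  0.94504866]
```

View pics/w1.png

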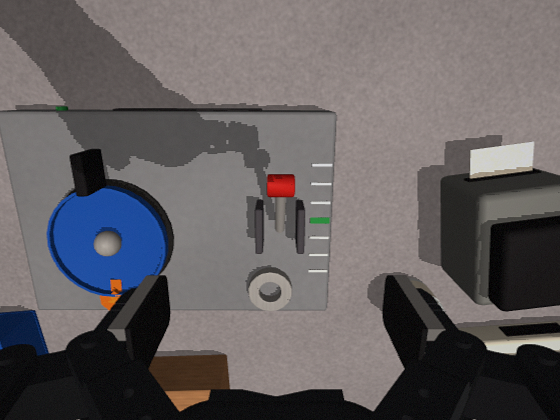

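The wrist view shows the red head at (281,185), the cheeks at (259,226) and (300,226), the handle top near (86,157) and the ball at (107,242).

```bash
python3 - <<'E'
from h import *
c=dict(np.load("w1c.npz")); d=np.load("w1.npy"); p=cv2.imread("pics/w1.png").astype(int)
m=(p[...,2]>110)&(p[...,1]<60)&(p[...,0]<60); m[:150]=0; m[210:]=0
v,u=np.nonzero(m); P=np.array([world(a,b,d[b,a],c) for a,b in zip(u,v)])
print("head px",u.mean(),v.mean(),u.min(),u.max(),v.min(),v.max()); print(P.mean(0),P.min(0),P.max(0))
print("head@.143",wplane(u.mean(),v.mean(),.146,c))
for n,a,b,h in(("cL",259,226,.096),("cR",300,226,.096),("green",319,220,.056),("ball",107,242,.09)):
    print(n,wplane(a,b,h,c),world(a,b,d[b,a],c))
# handle top: points with z>.112
D=[(world(a,b,d[b,a],c)) for b in range(140,205) for a in range(60,115)]
D=np.array(D); H=D[(D[:,2]>.112)&(D[:,2]<.122)]; print("handle top",len(H),H.mean(0),H.min(0),H.max(0))
print("rect",cv2.minAreaRect((H[:,:2]*1000).astype(np.float32)))
B=D=np.array([(world(a,b,d[b,a],c)) for b in range(215,270) for a in range(80,135)]);B=B[B[:,2]>.088];print("ball",len(B),B.mean(0),B.max(0))
E
```

```text
head px 280.72232304900183 186.4119782214156 267 294 175 196
[0.49563631 0.13234838 0.15301826] [0.42293855 0.12007236 0.14448983] [0.50713725 0.14422605 0.45297826]
head@.143 [0.4973283  0.13227297 0.146     ]
cL [0.5493221  0.10615078 0.096     ] [0.54924168 0.10616883 0.09622717]
cR [0.55294447 0.14829257 0.096     ] [0.55315437 0.14831481 0.09542365]
green [0.56211352 0.17192443 0.056     ] [0.56224328 0.1719593  0.05562989]
ball [ 0.55557947 -0.0571871   0.09      ] [ 0.5547248  -0.05595186  0.09233884]
handle top 589 [ 0.47718253 -0.05469938  0.11588228] [ 0.45793838 -0.06279107  0.1120705 ] [ 0.49797688 -0.04803985  0.11876856]
rect ((477.9100646972656, -55.487117767333984), (12.48271656036377, 39.58689880371094), 85.75017547607422)
ball 395 [ 0.55406292 -0.05361526  0.10313327] [0.57108276 0.13451692 0.45297826]
```

Request:
servo_tool(
  plan=[
    [0.1, 0.15, 1, 0, 0, 0],
    [0, 0, 1, 0, 0, 0],
    [0, 0, 1, 0, 0, 0],
    [0, 0, 1, 0, 0, 0],
    [0, 0, 1, 0, 0, 0],
    [0, 0, 1, 0, 0, 0],
    [0, 0, 1, 0, 0, 0],
    [0, 0, 1, 0, 0, 0],
    [0, 0, 1, 0, 0, 0],
    [0, 0, 0.35, 0, 0, 0],
  ],
)

```text
time: 7.75
tcp_pos: [0.4966, 0.1322, 0.1224]
ee_rot: [-0.002, 0.044, 0.999, -0.001]
force: [-0.1, -0.2, 0.3]
finger_gap: 0.0855
gripper_force: 0.0
```

Request:
servo_tool(
  plan=[
    [0, 0, 0, 0, 0, 0],
    [0, 0, 0, 0, 0, 0],
    [0, 0, 0, 0, 0, 0],
    [0, 0, 0, 0, 0, 0],
    [0, 0, 0, 0, 0, 0],
    [0, 0, 0, 0, 0, 0],
    [0, 0, 0, 0, 0, 0],
    [0, 0, 0, 0, 0, 0],
  ],
  jaw=-1,
  grip_force=25,
)

```text
time: 8.55
tcp_pos: [0.4981, 0.1334, 0.1249]
ee_rot: [0.0, 0.043, 0.999, 0.0]
force: [-1.3, 2.3, 5.3]
finger_gap: 0.0235
gripper_force: 30.5
```

Request:
servo_tool(
  plan=[
    [-0.31, 0, -0.29, 0, 0, 0],
    [-0.34, 0, -0.26, 0, 0, 0],
    [-0.36, 0, -0.22, 0, 0, 0],
    [-0.385, 0, -0.185, 0, 0, 0],
    [-0.4, 0, -0.145, 0, 0, 0],
    [-0.41, 0, -0.105, 0, 0, 0],
    [-0.42, 0, -0.065, 0, 0, 0],
    [-0.425, 0, -0.02, 0, 0, 0],
    [0, 0, 0, 0, 0, 0],
    [0, 0, 0, 0, 0, 0],
  ],
)

```text
time: 9.55
tcp_pos: [0.5587, 0.128, 0.1502]
ee_rot: [0.0, 0.043, 0.999, 0.0]
force: [-0.3, 3.7, 0.4]
finger_gap: 0.0235
gripper_force: 27.8
```

```bash
python3 - <<'E'
from h import *
print(robot.observe()["tcp_pos"])
p,d,c=grab("wrist"); cv2.imwrite("pics/w2.png",p); np.save("w2.npy",d); np.savez("w2c.npz",**c)
E
```

```text
[0.558704   0.12803594 0.15019089]
```

View pics/w2.png

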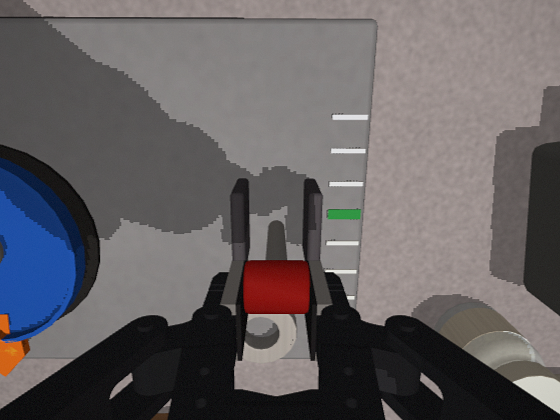

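The head, held at (277,287), is between the pads; the green mark is at (344,214) and the cheeks run from (240,180) to (313,180) at their near ends.

```bash
python3 - <<'E'
from h import *
c=dict(np.load("w2c.npz")); d=np.load("w2.npy"); p=cv2.imread("pics/w2.png").astype(int)
m=(p[...,2]>90)&(p[...,1]<60)&(p[...,0]<60); v,u=np.nonzero(m)
P=np.array([world(a,b,d[b,a],c) for a,b in zip(u,v) if d[b,a]>0]); print(u.mean(),v.mean(),P.mean(0),np.percentile(P,[1,99],axis=0))
top=P[P[:,2]>P[:,2].max()-.0015]; print("crest",top.mean(0))
A,_,_,_=np.linalg.lstsq(np.c_[2*P[:,[0,2]],np.ones(len(P))],(P[:,[0,2]]**2).sum(1),rcond=None); print("axis x,z fit",A[:2],np.sqrt(A[2]+A[:2]@A[:2]))
g=(p[...,1]>110)&(p[...,2]<90)&(p[...,0]<100); v,u=np.nonzero(g); k=wplane(u.mean(),v.mean(),.057,c); print("green",u.mean(),v.mean(),k)
for y in(-.086,): print("upright x at head", k[0]-(k[1]-.128)*.086)
# rod px midline at v=230
print("rod",[ (v_,world(276,v_,d[v_,276],c)) for v_ in(225,235,245,255)])
E
```

```text
270.3838980416537 289.932545850171 [0.54941307 0.12366704 0.17364826] [[ 0.54059907 -0.04971575  0.08138734]
 [ 0.6294549   0.13884028  0.17873709]]
crest [0.54995121 0.12692376 0.17842506]
axis x,z fit [0.57220335 0.11592355] 0.06479263846849724
green 343.98039215686276 213.77777777777777 [0.56195869 0.17235597 0.057     ]
upright x at head 0.558144072141447
rod [(225, array([0.55226135, 0.12722406, 0.09557906])), (235, array([0.5501351 , 0.12738331, 0.11670966])), (245, array([0.5492142 , 0.12744546, 0.13204929])), (255, array([0.54756882, 0.1275702 , 0.14704025]))]
```

```bash
python3 - <<'E'
from h import *
c=dict(np.load("w2c.npz")); d=np.load("w2.npy"); p=cv2.imread("pics/w2.png").astype(int)
m=((p[...,2]>60)&(p[...,1]<50)&(p[...,0]<50))
for u in(255,270,285,300):
    v=np.nonzero(m[240:330,u])[0]+240; print(u,v.min(),v.max(),wplane(u,(v.min()+v.max())/2,.169,c), [np.round(world(u,b,d[b,u],c),4)[[0,2]] for b in (v.min()+3,(v.min()+v.max())//2,v.max()-3)])
p,d,c=grab("side"); cv2.imwrite("pics/s2z.png",cv2.resize(p[190:300,190:340],None,fx=5,fy=5,interpolation=cv2.INTER_CUBIC))
E
```

```text
255 260 313 [0.54984014 0.11943217 0.169     ] [array([0.5406, 0.1681]), array([0.5457, 0.1761]), array([0.555 , 0.1767])]
270 260 313 [0.55032518 0.12504676 0.169     ] [array([0.5404, 0.1696]), array([0.5453, 0.1778]), array([0.5553, 0.1771])]
285 260 313 [0.55081025 0.13066175 0.169     ] [array([0.5414, 0.1686]), array([0.5464, 0.1765]), array([0.5563, 0.1762])]
300 260 313 [0.55129536 0.13627714 0.169     ] [array([0.5415, 0.1692]), array([0.5468, 0.1767]), array([0.5566, 0.1764])]
```

View pics/s2z.png

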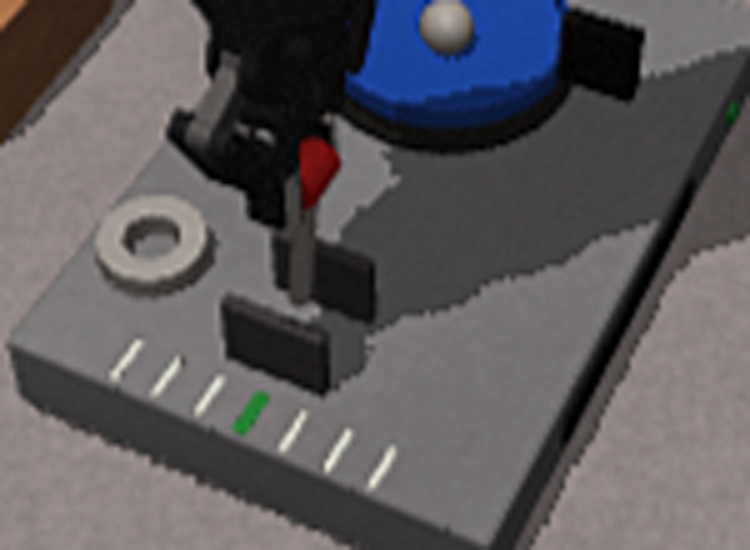

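Both cameras show the head slipped about 7 mm in the pads (lever at about -0.09 rad). I'll carry it on by the same amount.

Request:
servo_tool(
  plan=[
    [-0.19, 0, 0, 0, 0, 0],
    [-0.19, 0, 0, 0, 0, 0],
    [0, 0, 0, 0, 0, 0],
    [0, 0, 0, 0, 0, 0],
  ],
  grip_force=40,
)

```text
time: 10.05
tcp_pos: [0.565, 0.1275, 0.15]
ee_rot: [-0.001, 0.043, 0.999, 0.0]
force: [-3.6, 3.5, 2.1]
finger_gap: 0.0234
gripper_force: 41.0
```

```bash
cat > lev.py <<'E'
from h import *
p,d,c=grab("wrist"); p=p.astype(int)
m=((p[...,2]>60)&(p[...,1]<50)&(p[...,0]<50)); m[:,:230]=0; m[:,330:]=0; m[:150]=0
m[350:]=0
for u in(265,275,285):
    v=np.nonzero(m[:,u])[0]
    if len(v): print(u,v.min(),v.max(),wplane(u,(v.min()+v.max())/2,.169,c))
g=(p[...,1]>110)&(p[...,2]<90)&(p[...,0]<100); v,u=np.nonzero(g); k=wplane(u.mean(),v.mean(),.057,c); print("green",k,"upright x",k[0]-(k[1]-.128)*.086)
s=robot.observe();print(s["time"],s["tcp_pos"],s["finger_gap"])
E
python3 lev.py
```

```text
265 259 312 [0.55601349 0.12266095 0.169     ]
275 259 312 [0.55633296 0.1263974  0.169     ]
285 258 312 [0.55644355 0.13015014 0.169     ]
green [0.5621499  0.17220852 0.057     ] upright x 0.558347965727419
10.1 [0.56497404 0.12744902 0.15002764] 0.02320789998313263
```

Request:
servo_tool(
  plan=[
    [-0.09, 0, 0, 0, 0, 0],
    [0, 0, 0, 0, 0, 0],
    [0, 0, 0, 0, 0, 0],
  ],
)

```text
time: 10.4
tcp_pos: [0.5663, 0.1274, 0.1499]
ee_rot: [-0.001, 0.042, 0.999, -0.0]
force: [-4.7, 3.9, 3.9]
finger_gap: 0.0231
gripper_force: 41.0
```

Request:
servo_tool(
  plan=[
    [0, 0, 0, 0, 0, 0],
    [0, 0, 0, 0, 0, 0],
    [0, 0, 0, 0, 0, 0],
    [0, 0, 0, 0, 0, 0],
    [0, 0, 0, 0, 0, 0],
    [0, 0, 0, 0, 0, 0],
    [0, 0, -0.5, 0, 0, 0],
    [0, 0, -1, 0, 0, 0],
    [0, 0, -1, 0, 0, 0],
    [0, 0, -1, 0, 0, 0],
    [0, 0, -1, 0, 0, 0],
    [0, 0, -1, 0, 0, 0],
  ],
  jaw=1,
)

```text
time: 11.6
tcp_pos: [0.5679, 0.1269, 0.2617]
ee_rot: [0.0, 0.043, 0.999, 0.0]
force: [0.3, -0.2, -0.3]
finger_gap: 0.0857
gripper_force: 0.0
```

Request:
servo_tool(
  plan=[
    [0.4, 0, -1, 0, 0, 0],
    [0.4, 0, -1, 0, 0, 0],
    [0.4, 0, 0, 0, 0, 0],
    [0, 0, 0, 0, 0, 0],
  ],
)

```text
time: 12.0
tcp_pos: [0.5432, 0.1291, 0.3006]
ee_rot: [0.0, 0.042, 0.999, -0.0]
force: [-0.0, -0.3, 0.1]
finger_gap: 0.0851
gripper_force: 0.0
```

```bash
sed -i 's/^s=robot/cv2.imwrite("pics\/w3.png",p);np.save("w3.npy",d);np.savez("w3c.npz",**c)\ns=robot/' lev.py; python3 lev.py
```

```text
265 205 229 [0.55687521 0.11777177 0.169     ]
275 205 229 [0.5575398  0.12559331 0.169     ]
285 205 229 [0.55820435 0.13341449 0.169     ]
green [0.56206917 0.17239025 0.057     ] upright x 0.5582516098694859
12.05 [0.5434889  0.12858789 0.29987145] 0.08509158353016692[ WARN:0@1.145] global loadsave.cpp:1063 imwrite_ Unsupported depth image for selected encoder is fallbacked to CV_8U.
```

View pics/w3.png

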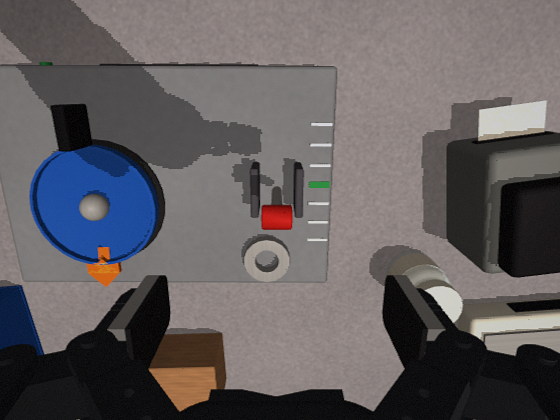

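The lever is upright: its head is at x 0.5577 against 0.558 for upright, with the head at (277,217) in line with the hinge. Next is the dish handle.

Request:
servo_tool(
  plan=[
    [0.25, -0.945, 0, 0, 0, 0],
    [0.25, -0.945, 0, 0, 0, 0],
    [0.25, -0.945, 0, 0, 0, 0],
    [0.25, -0.945, 0, 0, 0, 0],
    [0.25, -0.945, 0, 0, 0, 0],
    [0.25, -0.945, 0, 0, 0, 0],
    [0.25, -0.945, 0, 0, 0, 0],
    [0.25, -0.945, 0, 0, 0, 0],
    [0.25, -0.945, 0, 0, 0, 0],
    [0.25, -0.945, 0, 0, 0, 0],
    [0, 0, 1, 0, 0, 0],
    [0, 0, 1, 0, 0, 0],
  ],
)

```text
time: 13.25
tcp_pos: [0.4779, -0.0565, 0.259]
ee_rot: [-0.0, 0.044, 0.999, -0.0]
force: [0.5, -0.5, 0.8]
finger_gap: 0.0854
gripper_force: 0.0
```

Request:
servo_tool(
  plan=[
    [0, 0, 1, 0, 0, 0],
    [0, 0, 0.5, 0, 0, 0],
    [0, 0, 0, 0, 0, 0],
  ],
)

```text
time: 13.55
tcp_pos: [0.477, -0.0552, 0.2284]
ee_rot: [-0.002, 0.043, 0.999, 0.001]
force: [1.2, -0.2, -0.4]
finger_gap: 0.0854
gripper_force: 0.0
```

```bash
cat > dish.py <<'E'
from h import *
s=robot.observe();print(s["time"],s["tcp_pos"],s["ee_rot"],s["finger_gap"],s["joints"].round(2))
p,d,c=grab("wrist"); cv2.imwrite("pics/w4.png",p)
R=np.array(c["R"]);v,u=np.mgrid[0:420,0:560]
W=(np.stack([(u-c["cx"])/c["fx"]*d,(v-c["cy"])/c["fy"]*d,d],-1)-c["t"])@R
t=s["tcp_pos"]; z=W[...,2]; near=(np.hypot(W[...,0]-.478,W[...,1]+.055)<.03)&(d>0)
H=W[near&(z>.112)&(z<.122)]
print("handle",len(H),H.mean(0),cv2.minAreaRect((H[:,:2]*1000).astype(np.float32)))
B=W[(np.hypot(W[...,0]-.559,W[...,1]+.06)<.02)&(d>0)&(z>.09)]
if len(B): print("ball",len(B),B[B[:,2]>B[:,2].max()-.002].mean(0))
blue=(p[...,0]>110)&(p[...,2]<60)&(z>.08)&(z<.11)
E
python3 dish.py
```

```text
13.55 [ 0.47696165 -0.05524357  0.2283877 ] [-1.81769849e-03  4.28178166e-02  9.99081076e-01  5.77455418e-04] 0.08541864569437861 [ 0.75  0.3  -0.82  1.97  0.26  0.99  1.3 ]
handle 869 [ 0.47724294 -0.05590423  0.11608232] ((477.8117980957031, -55.91663360595703), (11.888754844665527, 39.959957122802734), 85.40283203125)
ball 457 [ 0.55945611 -0.06171748  0.09502194]
```

View pics/w4.png

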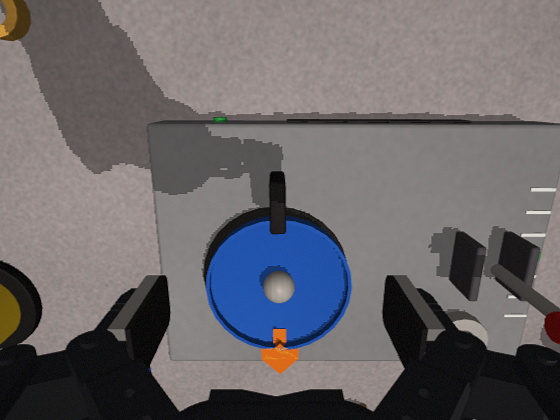

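The handle at (278,203) lies straight and centred between the fingers, and the ball is centred in the dish. I'll descend and grip.

Request:
servo_tool(
  plan=[
    [0, -0.03, 1, 0, 0, 0],
    [0, 0, 1, 0, 0, 0],
    [0, 0, 1, 0, 0, 0],
    [0, 0, 1, 0, 0, 0],
    [0, 0, 1, 0, 0, 0],
    [0, 0, 1, 0, 0, 0],
    [0, 0, 0.8, 0, 0, 0],
    [0, 0, 0.5, 0, 0, 0],
    [0, 0, 0, 0, 0, 0],
  ],
)

```text
time: 14.5
tcp_pos: [0.4778, -0.0558, 0.0836]
ee_rot: [-0.001, 0.043, 0.999, 0.0]
force: [0.1, -0.3, 0.1]
finger_gap: 0.0857
gripper_force: 0.0
```

Request:
servo_tool(
  plan=[
    [0, 0, 0, 0, 0, 0],
    [0, 0, 0, 0, 0, 0],
    [0, 0, 0, 0, 0, 0],
    [0, 0, 0, 0, 0, 0],
    [0, 0, 0, 0, 0, 0],
    [0, 0, 0, 0, 0, 0],
    [0, 0, 0, 0, 0, 0],
    [0, 0, 0, 0, 0, 0],
    [0, 0, 0, 0, 0, 0],
    [0, 0, 0, 0, 0, 0],
  ],
  jaw=-1,
  grip_force=80,
)

```text
time: 15.5
tcp_pos: [0.4783, -0.0558, 0.0844]
ee_rot: [0.0, 0.043, 0.999, -0.0]
force: [-1.2, 0.5, 5.9]
finger_gap: 0.0107
gripper_force: 77.9
```

Request:
servo_tool(
  plan=[
    [0, 0, -0.1, 0, 0, 0],
    [0, 0, -0.2, 0, 0, 0],
    [0, 0, -0.3, 0, 0, 0],
    [0, 0, -0.3, 0, 0, 0],
    [0, 0, -0.2, 0, 0, 0],
    [0, 0, -0.1, 0, 0, 0],
    [0, 0, 0, 0, 0, 0],
    [0, 0, 0, 0, 0, 0],
    [0, 0, 0, 0, 0, 0],
  ],
)

```text
time: 16.4
tcp_pos: [0.4777, -0.0559, 0.1079]
ee_rot: [-0.0, 0.043, 0.999, 0.0]
force: [1.1, -0.1, -1.9]
finger_gap: 0.0111
gripper_force: 77.7
```

```bash
cat > lvl.py <<'E'
from h import *
from scipy.spatial.transform import Rotation as Ro
s=robot.observe();t=np.array(s["tcp_pos"]);q=np.array(s["ee_rot"]);T=Ro.from_quat(q[[1,2,3,0]])
print(s["time"],t.round(4),q.round(4),s["finger_gap"],s["force"].round(1),s["joints"].round(2))
for n in("wrist","top"):
    p,d,c=grab(n); cv2.imwrite(f"pics/l_{n}_{s['time']:.2f}.png",p)
    R=np.array(c["R"]);v,u=np.mgrid[0:420,0:560]
    W=(np.stack([(u-c["cx"])/c["fx"]*d,(v-c["cy"])/c["fy"]*d,d],-1)-c["t"])@R
    a=-T.as_matrix()[:,0]; mid=t+a*.082+[0,0,-.013]   # expected dish_mid
    r=np.hypot(W[...,0]-mid[0],W[...,1]-mid[1])
    blue=(p[...,0]>50)&(p[...,0]>2*p[...,2].astype(int))&(d>0)&(abs(W[...,2]-mid[2])<.05)
    def planefit(P):
        for _ in range(3):
            A=np.c_[P[:,:2]-mid[:2],np.ones(len(P))];k=np.linalg.lstsq(A,P[:,2],rcond=None)[0];e=P[:,2]-A@k;P=P[abs(e)<2*e.std()+1e-4]
        return k,len(P)
    # hollow ring: cone symmetric -> plane fit of an annulus gives tilt
    k,m=planefit(W[blue&(r>.02)&(r<.05)])
    ad=np.array([a[0],a[1]]); pd=np.array([-a[1],a[0]])
    print(n,"slope along pointer %.3f, across %.3f"%(k[:2]@ad,k[:2]@pd),m,"z",k[2],"mid",mid.round(3))
    g=(abs(p.astype(int).max(-1)-p.astype(int).min(-1))<40)&(r<.04)&(p[...,2]>40)&(d>0)&(abs(W[...,2]-mid[2]-.02)<.02)
    if g.sum(): B=W[g]; B=B[B[:,2]>np.percentile(B[:,2],80)]; e=B.mean(0)-mid; print("  ball crest off-centre along %.4f across %.4f h %.4f"%(e[:2]@ad,e[:2]@pd,e[2]))
E
python3 lvl.py
```

```text
16.4 [ 0.4777 -0.0559  0.1079] [-2.000e-04  4.290e-02  9.991e-01  0.000e+00] 0.011109952199169945 [ 1.1 -0.1 -1.9] [ 0.63  0.48 -0.71  2.07  0.45  0.75  1.13]
wrist slope along pointer -0.187, across -0.004 469 z 0.09047024520176908 mid [ 0.559 -0.063  0.095]
  ball crest off-centre along -0.0126 across -0.0010 h 0.0041
top slope along pointer 0.004, across -0.009 114 z 0.09773359642522834 mid [ 0.559 -0.063  0.095]
```

```bash
cat > lvl2.py <<'E'
from h import *
from scipy.spatial.transform import Rotation as Ro
s=robot.observe();t=np.array(s["tcp_pos"]);q=np.array(s["ee_rot"]);T=Ro.from_quat(q[[1,2,3,0]]).as_matrix()
print("t",s["time"],t.round(4),"gap",s["finger_gap"].round(4))
a=-T[:,0]; mid=t+a*.082+[0,0,-.0165]; ad=a[:2]; pd=np.array([-a[1],a[0]])
for n in("wrist","top","side"):
    p,d,c=grab(n); cv2.imwrite(f"pics/m_{n}.png",p); p=p.astype(int)
    R=np.array(c["R"]);v,u=np.mgrid[0:420,0:560]
    W=(np.stack([(u-c["cx"])/c["fx"]*d,(v-c["cy"])/c["fy"]*d,d],-1)-c["t"])@R
    x=(W[...,:2]-mid[:2])@ad; y=(W[...,:2]-mid[:2])@pd; z=W[...,2]-mid[2]; r=np.hypot(x,y)
    near=(d>0)&(abs(z)<.04)
    b=near&(p[...,0]>40)&(p[...,0]>1.8*p[...,2])&(p[...,0]>1.3*p[...,1])&(r>.008)&(r<.052)
    X,Y,Z,Rr=x[b],y[b],z[b],r[b]
    if len(X)>30:
        A=np.c_[X,Y,np.ones(len(X))]; w=np.ones(len(X),bool)
        for _ in range(4):
            k=np.linalg.lstsq(A[w],(Z-.1763*Rr)[w],rcond=None)[0]; e=Z-.1763*Rr-A@k; w=abs(e)<2.5*np.median(abs(e))+5e-4
        print(n,"slope along %.3f across %.3f z0 %.4f"%tuple(k),w.sum(),"rms %.4f"%e[w].std(),"x[%.3f %.3f] y[%.3f %.3f]"%(X.min(),X.max(),Y.min(),Y.max()))
    g=near&(p.max(-1)-p.min(-1)<35)&(p[...,2]>50)&(r<.03)&(z>.004)
    if g.sum()>8:   # sphere fit, R known 14 mm
        from scipy.optimize import least_squares
        Q=np.c_[x[g],y[g],z[g]]; f=least_squares(lambda k:np.linalg.norm(Q-k,axis=1)-.014,[0,0,.014],loss="soft_l1",f_scale=.001).x; print("   ball centre rel dish_mid",f.round(4),g.sum())
    o=near&(p[...,2]>130)&(p[...,1]<.65*p[...,2])&(p[...,0]<60)&(x>.06)
    if o.sum(): print("   orange x,y,z",x[o].mean().round(4),y[o].mean().round(4),z[o].mean().round(4),o.sum())
E
python3 lvl2.py
```

```text
Traceback (most recent call last):
  File "lvl2.py", line 4, in <module>
    print("t",s["time"],t.round(4),"gap",s["finger_gap"].round(4))
                                         ^^^^^^^^^^^^^^^^^^^^^
AttributeError: 'float' object has no attribute 'round'
```

```bash
sed -i 's/s\["finger_gap"\].round(4)/s["finger_gap"]/' lvl2.py; python3 lvl2.py
```

```text
t 16.5 [ 0.4778 -0.0558  0.1079] gap 0.010902374180478855
wrist slope along -0.009 across 0.008 z0 -0.0011 1149 rms 0.0004 x[-0.032 -0.000] y[-0.014 0.052]
   ball centre rel dish_mid [ 0.0002 -0.0007  0.0133] 16
top slope along 0.039 across 0.011 z0 -0.0024 135 rms 0.0016 x[0.019 0.051] y[-0.023 0.046]
   orange x,y,z 0.0728 0.0018 0.0172 73
side slope along -0.012 across 0.003 z0 0.0003 745 rms 0.0010 x[-0.052 0.051] y[-0.051 0.050]
   ball centre rel dish_mid [0.0024 0.     0.0146] 87
   orange x,y,z 0.0828 0.0041 0.0158 69
```

The dish is level to about 0.01 with the ball centred. I'll lift on, go forward, then turn.

Request:
servo_tool(
  plan=[
    [0, 0, -0.3, 0, 0, 0],
    [0, 0, -0.6, 0, 0, 0],
    [0, 0, -0.9, 0, 0, 0],
    [0, 0, -1, 0, 0, 0],
    [0, 0, -1, 0, 0, 0],
    [0, 0, -1, 0, 0, 0],
    [0, 0, -0.9, 0, 0, 0],
    [0, 0, -0.5, 0, 0, 0],
    [0, 0, -0.3, 0, 0, 0],
    [0, 0, 0, 0, 0, 0],
    [0, 0, 0, 0, 0, 0],
  ],
)

```text
time: 17.75
tcp_pos: [0.4775, -0.0559, 0.2375]
ee_rot: [-0.001, 0.043, 0.999, 0.0]
force: [0.2, -1.0, -2.7]
finger_gap: 0.0109
gripper_force: 77.7
```

Request:
servo_tool(
  plan=[
    [-0.1, 0, 0, 0, 0, 0],
    [-0.3, 0, 0, 0, 0, 0],
    [-0.5, 0, 0, 0, 0, 0],
    [-0.6, 0, 0, 0, 0, 0],
    [-0.7, 0, 0, 0, 0, 0],
    [-0.7, 0, 0, 0, 0, 0],
    [-0.6, 0, 0, 0, 0, 0],
    [-0.5, 0, 0, 0, 0, 0],
    [-0.4, 0, 0, 0, 0, 0],
    [-0.2, 0, 0, 0, 0, 0],
    [0, 0, 0, 0, 0, 0],
    [0, 0, 0, 0, 0, 0],
  ],
)

```text
time: 18.95
tcp_pos: [0.5692, -0.0636, 0.238]
ee_rot: [-0.0, 0.043, 0.999, -0.0]
force: [0.1, -0.4, -1.7]
finger_gap: 0.011
gripper_force: 77.7
```

Request:
servo_tool(
  plan=[
    [0, 0, 0, 0, 0, 0.2],
    [0, 0, 0, 0, 0, 0.4],
    [0, 0, 0, 0, 0, 0.6],
    [0, 0, 0, 0, 0, 0.8],
    [0, 0, 0, 0, 0, 0.8],
    [0, 0, 0, 0, 0, 0.8],
    [0, 0, 0, 0, 0, 0.8],
    [0, 0, 0, 0, 0, 0.8],
    [0, 0, 0, 0, 0, 0.8],
  ],
)

```text
time: 19.85
tcp_pos: [0.5693, -0.0637, 0.2383]
ee_rot: [0.0, 0.394, 0.919, -0.0]
force: [-0.7, 0.2, -1.9]
finger_gap: 0.0109
gripper_force: 77.7
```

Request:
servo_tool(
  plan=[
    [0, 0, 0, 0, 0, 0.8],
    [0, 0, 0, 0, 0, 0.8],
    [0, 0, 0, 0, 0, 0.8],
    [0, 0, 0, 0, 0, 0.8],
    [0, 0, 0, 0, 0, 0.8],
    [0, 0, 0, 0, 0, 0.8],
    [0, 0, 0, 0, 0, 0.6],
    [0, 0, 0, 0, 0, 0.4],
    [0, 0, 0, 0, 0, 0],
    [0, 0, 0, 0, 0, 0],
    [0, 0, 0, 0, 0, 0],
  ],
)

```text
time: 20.95
tcp_pos: [0.5696, -0.0637, 0.2382]
ee_rot: [0.0, 0.682, 0.731, 0.0]
force: [-0.0, 0.3, -3.5]
finger_gap: 0.0113
gripper_force: 77.7
```

```bash
python3 lvl2.py; python3 -c "
import cv2,numpy as np
a=cv2.imread('pics/m_side.png')[60:330,150:420];b=cv2.imread('pics/m_top.png')[120:270,190:460]
cv2.imwrite('pics/fin.png',np.hstack([cv2.resize(a,(400,400)),cv2.resize(b,(400,222)) if 0 else cv2.copyMakeBorder(cv2.resize(b,(400,222)),0,178,0,0,cv2.BORDER_CONSTANT)]))"
```

```text
t 20.95 [ 0.5696 -0.0637  0.2382] gap 0.011295318905020096
wrist slope along -0.007 across 0.001 z0 -0.0006 1081 rms 0.0004 x[-0.031 0.002] y[-0.014 0.052]
   ball centre rel dish_mid [ 0.0019 -0.0004  0.0141] 15
   orange x,y,z 0.0724 0.0006 0.0171 95
side slope along -0.014 across -0.003 z0 0.0002 257 rms 0.0008 x[-0.043 0.050] y[-0.052 0.046]
   orange x,y,z 0.0639 0.0 0.0172 8
```

View pics/fin.png

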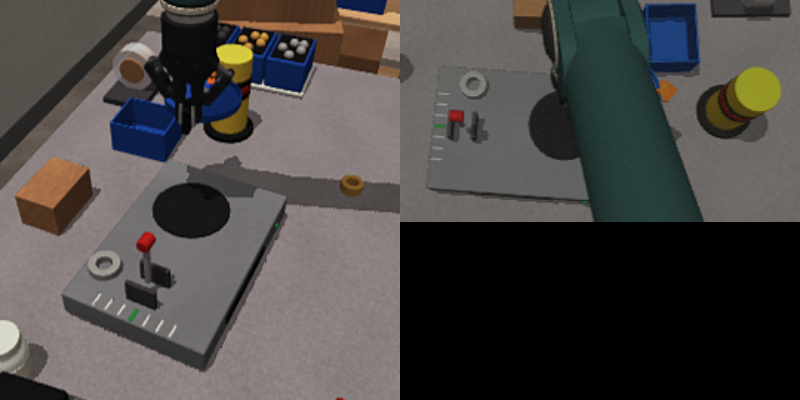

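The dish hangs level with the ball centred and the pointer facing the reader. The pad is empty, and the lever is upright by the green mark.

```bash
python3 -c "
from cell import robot
print(robot.sign_off())"
```

```text
the job is handed in; nothing more can be done
None
```

Job handed in after about 21 s of robot time: the lever is at idle, and the dish is held still and level about 15 cm above the pad, with the ball centred and the pointer aimed at the reader on the right.

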